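# Take the spent filter cartridge out and blank off the port

### The job

The filter cartridge in the sloping face of the grey air-filter unit is spent. Its catch lets go when you push it in: press the cartridge straight in until the catch frees it and it springs out, pull it out and stand it upright in the steel drip tray. Then blank off the open port: lower the cover plate over both studs until it lies flat on the face, and leave the bottle and the tape measure where they are.

Things in the scene. Friction and masses are not known exactly. Their poses are not given: they have to be found in the camera images.
- unit: Grey air-filter unit, a box bolted to the bench, 217 mm deep (x, away from the robot), 160 mm wide (y), 195 mm high, with a sloping aluminium face on the robot's side. On its flat top, some 120 mm up-slope of the port, stand a round gauge (left, to 250 mm high) and a small brass valve (right). Origin: centre of its underside.
- port (a point): Centre of the port in the sloping face, level with the face. z points straight out of the face, 30 degrees from vertical, leaning towards the robot's side; x points up the slope, y level along the face to the left. The opening is 73 mm along x, 49 mm along y. Two studs stand on the face 56 mm up-slope and 56 mm down-slope of this point.
- stud_high (a point): Foot, on the face, of the upper of two round steel studs (x = +56 mm of port): 10 mm thick, 18 mm high, the last 6 mm tapered to 4 mm. Same axes as port.
- stud_low (a point): Foot, on the face, of the lower stud (x = -56 mm of port); same size and axes.
- cartridge_center (a point): Centre of the filter cartridge: a box 70 (x) x 46 (y) x 114 mm (z), black head of 44 mm, below it a grey cage with pleated paper. z runs to the head; 57 mm to either end. At the start it is latched in the port, its axes along the port's, 12 mm of the head standing out of the face (z = -45 mm of port). It can stand on its lower end. About 0.22 kg.
- ejector (a joint): Spring plate under the cartridge, sliding along the port's z, in m: 0 latched; a hook holds the cartridge however hard it is pulled. Pushed straight in past -0.006 (stop at -0.010, about 15 N) it is unhooked; let go, the spring lifts it to +0.030: 42 mm of the head is out, 72 mm still in the shaft with 1.5 mm play a side; then pull it out along the port's z.
- tray_floor (a point): Steel drip tray, open on top, 170 (x) x 140 mm (y), 24 mm high, walls and floor 3 mm thick, fixed to the bench left or right of the unit; the point is the centre of its inner floor, z up.
- cover_grip (a point): Centre of the cover's handle: a black bar 66 (x) x 14 (y) x 12 mm (z), above the middle of the plate on two posts; the gap under the bar is 18 mm. z is normal to the plate. The point is 24 mm above the plate's upper face and 32 mm above its underside. It lies flat on the bench, handle up, on the other side of the unit from the tray. About 0.25 kg.
- cover_underside (a point): Centre of the underside of the cover: an aluminium plate 140 (x) x 80 (y) x 8 mm with two through holes of 13 mm at x = +56 and -56 mm. Fitted, it lies flat on the face with a stud through each hole, either way round: this point is then at the port's centre, its x along the port's x.
- glue_bottle: Bystander: white and blue bottle, 43 mm wide, 128 mm high, standing behind the work to the left; origin at the centre of its foot.
- tape_measure: Bystander: black tape measure, 37 x 80 x 69 mm, standing behind the work to the right; origin at the centre of its foot.

How it is judged:
By the outcome, as a careful person would: the job done as asked, in the order asked, and still so for the second after the job is handed in, with the robot touching nothing.
It also fails if it takes over 67 s, if anything falls off the work surface, if the arm or the gripper's body presses on something with over 40 N, if the wrist force passes 120 N, or if a joint passes its speed limit or range.

### The arm

A 6-joint arm with a two-finger parallel gripper is mounted at the origin on a cart in front of the work surface, level with it; the furniture and walls round the work are solid. World frame = base frame: x ahead of the robot, y to its left, z up, the work surface at z = 0. Lengths are in m, angles in rad, forces in N, time in s.
With the tool pointing down it reaches from about 0.35 to 0.875 m from the base axis. Payload 15.5 kg.
Tool frame: the origin (TCP) lies midway between the tips of the shut fingers; the grasp point (between the pads) lies 19 mm behind it; z points along the fingers, y is the direction in which the jaws open and shut (so a half turn about z gives the same grasp; the last joint's range is limited). The gripper opens to 85 mm and grips with 20 to 120 N. Pads are 22 mm wide; open, the fingers measure 114 mm over their backs; the gripper's body (76 mm by 85 mm) begins 54 mm behind the grasp point. The pads swing forward as they close: fully open they stand 13 mm farther back than shut.
Start: joints at [-0.096, 0.494, 1.345, -0, 1.302, -0.096], TCP at [0.625, 0, 0.231] pointing down, gripper open.
Joint ranges: [-2.91, 2.91], [-0.82, 2.16], [0.22, 2.67], [-1.22, 4.37], [0.12, 2.79], [-3.08, 3.08]. Speed limits (rad/s): [1.89, 1.89, 2.57, 3.01, 3.01, 3.01].

### API

Orientations are given as a rotation vector (axis times angle).
In Python, from rig import env gives the robot as it stands.
- The arm moves only by the shell command python3 -m crank 'ROWS' [FORCE]. ROWS is JSON, a list of rows, each a list of 7 numbers: the turn, a rotation vector about the tool's x, y, z in rad, then the shift along the tool's x, y, z in mm, then the gripper's target within -1 to 1 (fully open at 1, half-way at 0, shut at -1). In form: [[wx, wy, wz, tx, ty, tz, claw], ...]. A call has 1 to 12 rows; each row is the pose to reach, as a shift and turn from the pose commanded when the call began, along the tool's axes at that moment; what a row does not reach only later rows make up. A row lasts 1/10 s, in which the tool goes at most 50 mm and 8.59 degrees, less where a joint would pass 70% of its speed; a pose out of reach is approached as far as the arm can. A call with a gripper value outside its range is refused whole. The fingers move at their own pace and stop on an object; FORCE is the grip in N (left out, the last holds). Time passes only in rows, so rows that repeat a pose let the fingers close. It gives the time, the measured TCP pose, the force and the opening at its end, in the units of the state.
- env.get_obs(): the state, without advancing time (a new reading comes with each control period).
- env.read_camera(name): name is "scene" or "side" or "wrist"; returns a dict with "img" (420x560x3 uint8, red, green, blue), "fovy" (degrees; the focal length in pixels is half the picture's height over the tangent of half this angle, whatever the lens; pixels are square), "cx", "cy" (the principal point, pixels), "dist" ([k1, k2, p1, p2, k3] as OpenCV has them; the pictures are not rectified), "rvec" (rotation vector, rad) and "tvec" (3), from world to camera coordinates, as OpenCV has them. Camera axes: x right, y down, z forward; pixel columns grow to the right and rows downward; lengths in m; the calibration is good to about 2 mm. A picture is of the moment at which its call begins. There is no depth.
- env.finish_job(): hands the job in, once; it reports no verdict.
Trained networks look in a picture, given as the dict that the camera call returned (one of the last four; its "shot" number tells which), for a name from the list of things; names that differ only in an ending like _2 or _b are one class to them, and where a whole thing is asked for, a point or a joint stands for the part that bears it (a point fixed in the world has none). Each returns a list of dicts, best first, with "p" (0 to 1); they miss things now and then, are a little off and sometimes report something else, mostly with a low value. They report only what shows in the picture. A call takes as long as a camera call.
- env.cut_out(picture, name): "pixels" (420x560 bool, what is visible of it) and "position" ([column, row] in pixels, amid what is visible of it).
- env.spot_point(picture, name): "position" ([column, row] in pixels: a listed point, or the origin of a listed thing).
The state is a dict: "time_s": time; "joints": joint angles; "qd": joint speeds; "effort": joint torques, N m; "tcp_pos": TCP position; "eef_rot": TCP orientation; "wrist_force": force on the tool from outside, world axes, zero at the start; "torque": the same for the moment, N m; "finger_gap": finger opening in m.
Only numpy, scipy, OpenCV 4.12 (cv2) and the standard library are available. Lean on these libraries where they do the work, as an engineer would, in place of code of your own. Each camera call takes 0.05 s, during which the arm holds its last target. There are 200 camera calls.

## Working session

There is one attempt and no reset: what is moved stays moved. The work goes in short steps, Python scripts to look and compute and a shell command to move; the robot and the scene stay as the last step left them, time stands still between calls to the robot, and variables do not carry over. Pictures are saved under pics/ and viewed, about 8 in all and at most 12, crops included, and the job is handed in when it is done.

```bash
ls; mkdir -p pics; cat > h.py <<'E'
import numpy as np, cv2, json
from scipy.spatial.transform import Rotation as R
from rig import env
def cam(n):
    p=env.read_camera(n); h,w=p["img"].shape[:2]
    f=h/2/np.tan(np.radians(p["fovy"])/2)
    p["K"]=np.array([[f,0,p["cx"]],[0,f,p["cy"]],[0,0,1]]); p["D"]=np.array(p["dist"],float)
    p["Rm"]=R.from_rotvec(np.ravel(p["rvec"])).as_matrix(); p["t"]=np.ravel(p["tvec"]); return p
def ray(p,uv):
    n=cv2.undistortPoints(np.array([[uv]],float),p["K"],p["D"])[0,0]
    d=p["Rm"].T@np.array([n[0],n[1],1]); return -p["Rm"].T@p["t"], d/np.linalg.norm(d)
def proj(p,X): return cv2.projectPoints(np.atleast_2d(np.array(X,float)),np.ravel(p["rvec"]).astype(float),p["t"].astype(float),p["K"],p["D"])[0][:,0]
def onz(p,uv,z):
    o,d=ray(p,uv); return o+d*(z-o[2])/d[2]
def tri(obs):
    A=np.zeros((3,3));b=np.zeros(3)
    for p,uv in obs:
        o,d=ray(p,uv);M=np.eye(3)-np.outer(d,d);A+=M;b+=M@o
    X=np.linalg.solve(A,b); return X,[np.round(np.linalg.norm(proj(p,X)[0]-uv),1) for p,uv in obs]
def save(p,name,crop=None,s=1):
    im=cv2.cvtColor(p["img"],cv2.COLOR_RGB2BGR)
    if crop: x0,y0,x1,y1=crop; im=im[y0:y1,x0:x1]
    if s!=1: im=cv2.resize(im,None,fx=s,fy=s)
    cv2.imwrite("pics/"+name,im)
def Rz(o): return R.from_rotvec(o["eef_rot"])
def rel(pos,Rm,o=None):
    "row turn and shift (mm) from the present pose to TCP pos and rotation matrix Rm"
    o=o or env.get_obs(); R0=Rz(o)
    return np.round((R0.inv()*R.from_matrix(Rm)).as_rotvec(),4), np.round(R0.inv().apply(np.array(pos)-o["tcp_pos"])*1000,1)
E
cat > a.py <<'E'
from h import *
names="unit port stud_high stud_low cartridge_center tray_floor cover_grip cover_underside glue_bottle tape_measure".split()
ps={c:cam(c) for c in("scene","side","wrist")}
for n in names:
    ob=[]
    for c,p in ps.items():
        r=env.spot_point(p,n)
        if r:
            print(n,c,np.round(r[0]["position"],1),round(r[0]["p"],2),len(r))
            if r[0]["p"]>.4: ob.append((p,np.array(r[0]["position"])))
    if len(ob)>1: print("   ->",*tri(ob))
ims=[ps[c]["img"] for c in("scene","side")]
im=np.hstack(ims); cv2.imwrite("pics/1.png",cv2.resize(cv2.cvtColor(im,cv2.COLOR_RGB2BGR),(800,300),interpolation=cv2.INTER_AREA))
for c,p in ps.items(): print(c,np.round(-p["Rm"].T@p["t"],3))
save(ps["wrist"],"w1.png"); save(ps["scene"],"s1.png"); save(ps["side"],"d1.png")
E
python3 a.py
```

```text
pics
unit scene [280.3 219.6] 0.55 2
unit side [309.5 253.4] 0.56 1
   -> [ 0.5469258  -0.01963563 -0.0083003 ] [np.float64(2.1), np.float64(2.1)]
port scene [282.8 179. ] 0.57 1
stud_high scene [276.3 189.9] 0.58 1
stud_high side [293.  182.5] 0.83 1
stud_high wrist [205.1 244.7] 0.64 1
   -> [ 0.58928354 -0.00225541  0.17763364] [np.float64(4.0), np.float64(3.1), np.float64(3.1)]
stud_low scene [290.9 168.7] 0.56 1
stud_low side [369.3 301.7] 0.63 3
stud_low wrist [ 97.1 240.1] 0.78 1
   -> [ 0.3341844  -0.1478621  -0.18560736] [np.float64(14.9), np.float64(16.1), np.float64(6.2)]
cartridge_center scene [280.6 195.9] 0.77 1
cartridge_center wrist [205.7 243.7] 0.6 1
   -> [ 0.58578713 -0.00385202  0.15062446] [np.float64(5.1), np.float64(16.2)]
tray_floor scene [211.4 155.6] 0.92 3
tray_floor side [325.8 208.5] 0.82 1
tray_floor wrist [170.2 374.9] 0.91 1
   -> [ 0.49867319 -0.27225081  0.00999063] [np.float64(2.0), np.float64(2.2), np.float64(7.6)]
cover_grip scene [396.4 230.6] 0.67 1
cover_grip side [366.2 301.6] 0.57 1
   -> [0.43885798 0.23300454 0.02526187] [np.float64(0.8), np.float64(1.0)]
cover_underside scene [395.6 238.7] 0.67 1
cover_underside side [362.3 313.4] 0.91 1
   -> [0.44528577 0.23959089 0.00333253] [np.float64(0.7), np.float64(0.9)]
glue_bottle scene [325.5 316.9] 0.93 1
glue_bottle side [228.8 302.1] 0.92 1
   -> [ 0.70298695  0.20319141 -0.00275707] [np.float64(0.2), np.float64(0.2)]
tape_measure scene [179.1 228.9] 0.89 2
tape_measure side [254.7 221.8] 0.57 1
   -> [ 0.70671806 -0.20745898 -0.00892614] [np.float64(3.2), np.float64(2.7)]
scene [1.024 0.303 0.869]
side [0.553 0.92  0.48 ]
wrist [0.625 0.083 0.373]
```

View pics/s1.png

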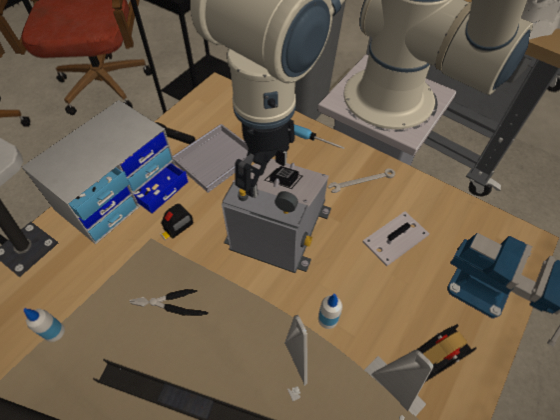

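View pics/w1.png

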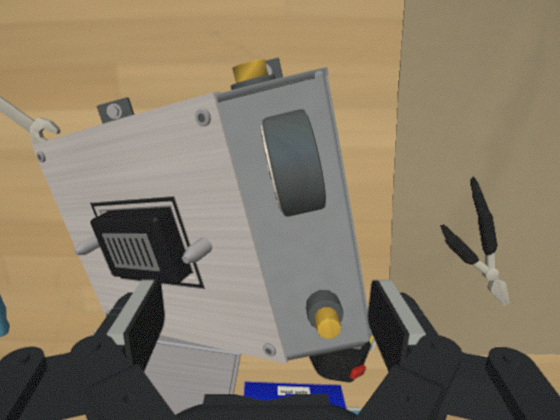

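View pics/d1.png

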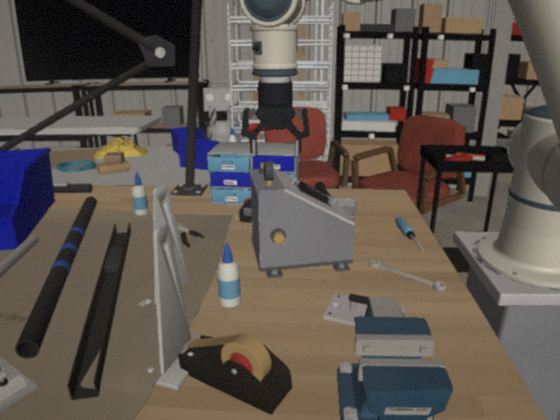

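The scene picture shows the unit centred near (275,215), the tray at about (210,157) on its right side (−y), and the cover at (397,237) on its left. The wrist view shows the cartridge head at (140,245) and the stud tips near (88,244) and (197,250). The side view confirms the layout. Next I'll fit the port pose.

```bash
cat >> h.py <<'E'
from scipy.optimize import least_squares
def frame(yaw):
    c,s=np.cos(yaw),np.sin(yaw); k=np.sqrt(3)/2
    return np.array([[k*c,-s,-.5*c],[k*s,c,-.5*s],[.5,0,k]])
OFF=dict(port=[0,0,0],stud_high=[.056,0,0],stud_low=[-.056,0,0],cartridge_center=[0,0,-.045],tip_h=[.056,0,.018],tip_l=[-.056,0,.018])
def fitport(obs,x0=(.5,-.02,.13,.2),prior=None):
    def res(v):
        r=np.concatenate([proj(p,v[:3]+frame(v[3])@np.array(OFF[n]) )[0]-uv for n,p,uv in obs])
        return r
    s=least_squares(res,x0,loss="soft_l1",f_scale=2); return s.x,np.round(res(s.x).reshape(-1,2),1)
def tool(yaw,up=-1):  # tool z into face, tool x along up*port x
    F=frame(yaw); return np.column_stack([up*F[:,0],-up*F[:,1],-F[:,2]])
E
cat > b.py <<'E'
from h import *
w=cam("wrist");s=cam("scene");d=cam("side")
obs=[("tip_l",w,np.array([80,246])),("tip_h",w,np.array([205,243]))] if 0 else []
for n in("port","stud_high","stud_low","cartridge_center"):
    for p,c in((w,"w"),(s,"s"),(d,"d")):
        r=env.spot_point(p,n)
        if r and r[0]["p"]>.4: obs.append((n,p,np.array(r[0]["position"])));print(n,c)
x,r=fitport(obs);print(x,r.tolist())
o=env.get_obs();print(o["tcp_pos"],Rz(o).as_matrix().round(2).tolist())
F=frame(x[3])
for up in(-1,1):
    print(up,*rel(x[:3]+F@[0,0,.15],tool(x[3],up)))
E
python3 b.py
```

```text
port s
port d
stud_high w
stud_high s
stud_high d
stud_low w
stud_low s
stud_low d
cartridge_center s
[ 0.541703   -0.01603719  0.14934006  0.24239639] [[2.4, -0.4], [-4.7, -0.1], [-2.0, 0.5], [-0.9, -1.8], [-3.2, 1.2], [1.2, -1.0], [-1.9, -1.6], [-3.0, 0.4], [1.9, -0.3]]
[ 6.24987828e-01 -1.36881919e-06  2.31264433e-01] [[-0.0, 1.0, -0.0], [1.0, 0.0, -0.0], [-0.0, -0.0, -1.0]]
-1 [-0.4734 -0.3706 -1.7665] [ -34.  -156.1  -48. ]
1 [-0.3473  0.4436  1.2961] [ -34.  -156.1  -48. ]
```

```bash
python3 -m crank '[[0,0,0,0,0,-60,1],[0,0,0,0,0,-100,1],[-0.4734,-0.3706,-1.7665,-34,-156,-100,1],[-0.4734,-0.3706,-1.7665,-34,-156,-100,1],[-0.4734,-0.3706,-1.7665,-34,-156,-100,1],[-0.4734,-0.3706,-1.7665,-34,-156,-100,1],[-0.4734,-0.3706,-1.7665,-34,-156,-48,1],[-0.4734,-0.3706,-1.7665,-34,-156,-48,1],[-0.4734,-0.3706,-1.7665,-34,-156,-48,1],[-0.4734,-0.3706,-1.7665,-34,-156,-48,1],[-0.4734,-0.3706,-1.7665,-34,-156,-48,1],[-0.4734,-0.3706,-1.7665,-34,-156,-48,1]]'
cat > c.py <<'E'
from h import *
import sys
x0=[.5417,-.0160,.1493,.2424]
w=cam("wrist");save(w,"w%s.png"%sys.argv[1])
for n in("port","stud_high","stud_low","cartridge_center"):
    r=env.spot_point(w,n); print(n,[(np.round(q["position"],1).tolist(),round(q["p"],2)) for q in r[:2]], proj(w,x0[:3]+frame(x0[3])@np.array(OFF[n]))[0].round(1))
F=frame(x0[3]);print(*rel(x0[:3]+F@[0,0,.15],tool(x0[3],-1)),env.get_obs()["joints"])
E
python3 c.py 2
```

```text
time_s: 3.6
tcp_pos: [0.4688, -0.0338, 0.2794]
eef_rot: [0.204, 2.7, 0.073]
wrist_force: [-1.2, 0.7, 0.5]
finger_gap: 0.0851
port [([437.0, 194.2], 0.23)] [284.3 202.9]
stud_high [([307.8, 262.3], 0.95)] [306.4 261.4]
stud_low [([261.2, 139.9], 0.58)] [260.4 139.9]
cartridge_center [] [287.1 191.7]
[-0.1008 -0.08   -0.3821] [ 0.3 -0.   0.1] [-0.30292102  0.0447269   1.96197538  0.21436769  0.73548837 -1.84163344]
```

View pics/w2.png

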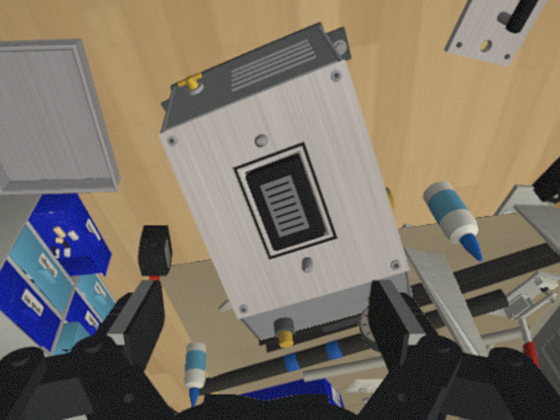

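The projected studs match the detections to within 1.5 px: low stud (261,140), high stud (307,262), cartridge head (285,198). I'll finish the turn, shut the fingers and refit.

```bash
python3 -m crank '[[-0.1008,-0.08,-0.3821,0,0,0,-1],[-0.1008,-0.08,-0.3821,0,0,0,-1],[-0.1008,-0.08,-0.3821,0,0,0,-1],[-0.1008,-0.08,-0.3821,0,0,0,-1],[-0.1008,-0.08,-0.3821,0,0,0,-1],[-0.1008,-0.08,-0.3821,0,0,0,-1]]'
cat > d.py <<'E'
from h import *
w=cam("wrist");s=cam("scene");d=cam("side");obs=[]
for n in("stud_high","stud_low","port","cartridge_center"):
    for p,c in((w,"w"),(w,"w"),(w,"w"),(s,"s"),(d,"d")):
        r=env.spot_point(p,n)
        if r and r[0]["p"]>.4 and (c=="w" or n[0]=="s"): obs.append((n,p,np.array(r[0]["position"])));print(n,c,r[0]["position"])
x,r=fitport(obs,(.5417,-.016,.1493,.2424));print(x.tolist(),r.tolist())
F=frame(x[3])
for h in(.03,.012,0): print(*rel(x[:3]+F@[0,0,h],tool(x[3],-1)))
save(w,"w3.png")
E
python3 d.py
```

```text
time_s: 4.45
tcp_pos: [0.4691, -0.0338, 0.2792]
eef_rot: [-0.32, 2.602, 0.085]
wrist_force: [-0.7, 0.9, -0.1]
finger_gap: 0.0002
stud_high w [268.0, 252.2]
stud_high w [268.0, 252.2]
stud_high w [268.0, 252.2]
stud_high s [275.6, 189.3]
stud_high d [292.1, 183.6]
stud_low w [267.5, 125.9]
stud_low w [267.5, 125.9]
stud_low w [267.5, 125.9]
stud_low s [293.3, 170.2]
stud_low d [333.8, 200.7]
[0.5428026686639402, -0.012935653121940411, 0.14823351773280435, 0.24953671829614155] [[-0.1, 1.0], [-0.1, 1.0], [-0.1, 1.0], [1.4, -2.5], [-1.8, 1.6], [0.1, -0.8], [0.1, -0.8], [0.1, -0.8], [-1.2, -0.2], [-3.2, 4.5]]
[-0.0023  0.0002 -0.0007] [ -1.    2.3 121.8]
[-0.0023  0.0002 -0.0007] [ -1.    2.4 139.8]
[-0.0023  0.0002 -0.0007] [ -1.    2.4 151.8]
```

```bash
python3 -m crank '[[0,0,0,-1,2.4,50,-1],[0,0,0,-1,2.4,90,-1],[0,0,0,-1,2.4,120,-1],[0,0,0,-1,2.4,130,-1],[0,0,0,-1,2.4,134,-1],[0,0,0,-1,2.4,138,-1],[0,0,0,-1,2.4,141,-1],[0,0,0,-1,2.4,143,-1]]'
python3 -m crank '[[0,0,0,0,0,2,-1],[0,0,0,0,0,3,-1]]'
```

```text
time_s: 6.4
tcp_pos: [0.5385, -0.0141, 0.1566]
eef_rot: [-0.324, 2.599, 0.084]
wrist_force: [-6.2, -0.7, 6.4]
finger_gap: 0.0002
time_s: 6.6
tcp_pos: [0.5399, -0.0137, 0.1541]
eef_rot: [-0.324, 2.599, 0.084]
wrist_force: [-6.3, -1.5, 6.5]
finger_gap: 0.0001
```

```bash
python3 -m crank '[[0,0,0,0,0,1.5,-1],[0,0,0,0,0,3,-1]]';python3 -m crank '[[0,0,0,0,0,1.5,-1],[0,0,0,0,0,2.5,-1]]'
```

```text
time_s: 6.8
tcp_pos: [0.5413, -0.0134, 0.1519]
eef_rot: [-0.324, 2.598, 0.084]
wrist_force: [-32.7, -5.8, 51.5]
finger_gap: 0.0001
time_s: 7.0
tcp_pos: [0.5419, -0.0132, 0.1517]
eef_rot: [-0.324, 2.596, 0.082]
wrist_force: [-62.4, -11.8, 101.6]
finger_gap: 0.0
```

```bash
python3 -m crank '[[0,0,0,0,0,-8,-1],[0,0,0,0,0,-40,-1],[0,0,0,0,0,-85,-1],[0,0,0,0,0,-125,0],[0,0,0,0,0,-125,1],[0,0,0,0,0,-125,1],[0,0,0,0,0,-125,1]]'
python3 - <<'E'
from h import *
w=cam("wrist");save(w,"w4.png",s=1)
for n in("stud_high","stud_low","cartridge_center"):
    r=env.spot_point(w,n); print(n,[(np.round(q["position"],1).tolist(),round(q["p"],2)) for q in r[:2]])
x=np.array([.5428,-.0129,.1482,.2495]);F=frame(x[3]);x[:3]+=F[:,2]*.002
for n,o in (("c0",[0,0,-.045]),("c+40",[0,0,-.015]),("h0",[0,0,.012]),("h30",[0,0,.042]),("studh",[.056,0,0]),("studl",[-.056,0,0])): print(n,proj(w,x[:3]+F@np.array(o))[0].round(1))
E
```

```text
time_s: 7.7
tcp_pos: [0.482, -0.0281, 0.2565]
eef_rot: [-0.324, 2.6, 0.085]
wrist_force: [-0.8, 0.3, -0.6]
finger_gap: 0.0582
stud_high [([262.3, 267.3], 0.88), ([383.7, 223.8], 0.18)]
stud_low [([261.9, 127.7], 0.74)]
cartridge_center []
c0 [265.  186.8]
c+40 [264.9 196.4]
h0 [264.7 206.7]
h30 [264.5 220.8]
studh [264.9 267.3]
studl [264.7 127.6]
```

View pics/w4.png

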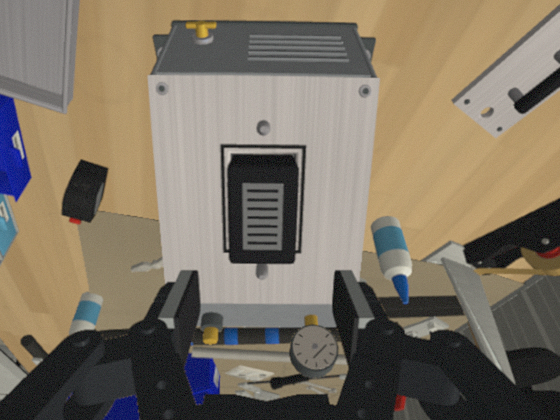

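The cartridge has popped out: the head spans (229–298, 155–263) and its centre agrees with my prediction. I'll descend and grip it.

```bash
python3 -m crank '[[0,0,0,0,-1,40,1],[0,0,0,0,-1,75,1],[0,0,0,0,-1,100,1],[0,0,0,0,-1,115,1],[0,0,0,0,-1,121,1],[0,0,0,0,-1,121,0],[0,0,0,0,-1,121,-0.5],[0,0,0,0,-1,121,-0.5],[0,0,0,0,-1,121,-0.5],[0,0,0,0,-1,121,-0.5]]' 40
```

```text
time_s: 8.9
tcp_pos: [0.541, -0.0145, 0.1526]
eef_rot: [-0.324, 2.599, 0.084]
wrist_force: [-1.5, -0.7, 2.8]
finger_gap: 0.0457
```

```bash
python3 -m crank '[[0,0,0,0,0,-15,-0.5],[0,0,0,0,0,-40,-0.5],[0,0,0,0,0,-70,-0.5],[0,0,0,0,0,-100,-0.5],[0,0,0,0,0,-140,-0.5]]' 40
python3 - <<'E'
from h import *
ps={c:cam(c) for c in("scene","side","wrist")}
for n in ("tray_floor","cartridge_center"):
    ob=[]
    for c,p in ps.items():
        r=env.spot_point(p,n); 
        if r: print(n,c,np.round(r[0]["position"],1),round(r[0]["p"],2),onz(p,r[0]["position"],.003).round(3)); ob.append((p,np.array(r[0]["position"])))
    if len(ob)>1: print(*tri(ob))
p=ps["scene"]
m=env.cut_out(p,"tray_floor")
if m:
    c=cv2.minAreaRect(np.argwhere(m[0]["pixels"])[:,::-1].astype(np.float32)); 
    q=cv2.convexHull(np.argwhere(m[0]["pixels"])[:,::-1].astype(np.int32)); e=cv2.approxPolyDP(q,6,True)[:,0]
    print([ (u.tolist(),onz(p,u.astype(float),.024)[:2].round(3).tolist()) for u in e])
print(env.get_obs()["joints"])
save(p,"s2.png",(80,60,480,360),2)
E
```

```text
time_s: 9.4
tcp_pos: [0.4718, -0.0314, 0.2734]
eef_rot: [-0.324, 2.602, 0.085]
wrist_force: [1.8, -0.6, -1.9]
finger_gap: 0.0457
tray_floor side [325.7 210.9] 0.64 [ 0.494 -0.284  0.003]
cartridge_center scene [293.9 124.5] 0.81 [ 0.27  -0.166  0.003]
cartridge_center side [342.9 149.5] 0.84 [ 0.383 -1.08   0.003]
[ 0.47608283 -0.03576858  0.24786114] [np.float64(2.9), np.float64(2.6)]
[([254, 150], [0.429, -0.188]), ([209, 191], [0.602, -0.198]), ([173, 159], [0.575, -0.343]), ([219, 125], [0.41, -0.324])]
[-0.41569937  0.05800278  2.01950568  0.49639483  0.70078088 -2.55932087]
```

View pics/s2.png

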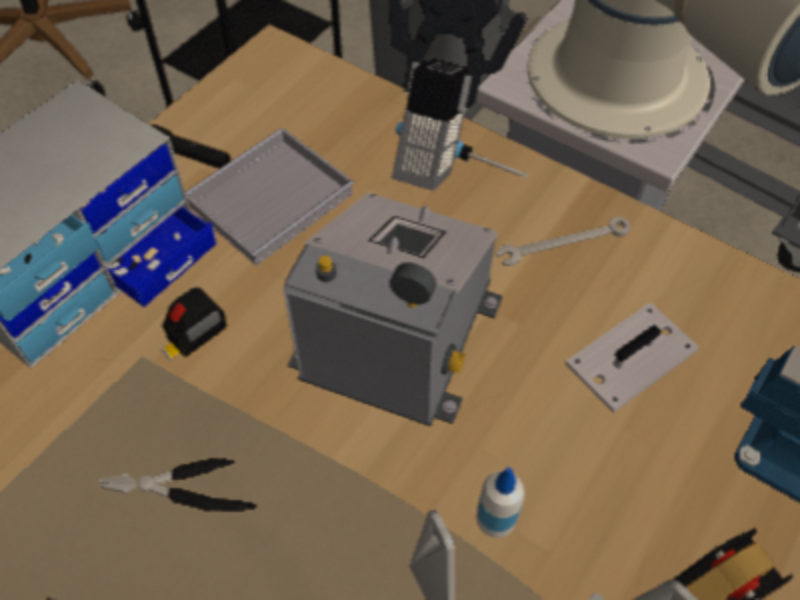

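The cartridge is free and held: in the crop, its head is at (440,90) and its cage at (425,150). The tray corners are at (283,132), (352,185), (258,258) and (186,200). I'll compute the move to the tray.

```bash
cat >> h.py <<'E'
def down(psi):
    c,s=np.cos(psi),np.sin(psi); return np.array([[-c,-s,0],[-s,c,0],[0,0,-1.]])
E
python3 - <<'E'
from h import *
print(*rel([.49,-.265,.26],down(-.08)))
print(*rel([.49,-.265,.13],down(-.08)))
E
```

```text
[0.0853 0.5176 0.3208] [  41.7 -230.9   -9.8]
[0.0853 0.5176 0.3208] [ 106.5 -230.8  102.8]
```

```bash
python3 -m crank '[[0.0853,0.5176,0.3208,41.7,-231,-10,-0.5],[0.0853,0.5176,0.3208,41.7,-231,-10,-0.5],[0.0853,0.5176,0.3208,41.7,-231,-10,-0.5],[0.0853,0.5176,0.3208,41.7,-231,-10,-0.5],[0.0853,0.5176,0.3208,41.7,-231,-10,-0.5],[0.0853,0.5176,0.3208,41.7,-231,-10,-0.5],[0.0853,0.5176,0.3208,41.7,-231,-10,-0.5],[0.0853,0.5176,0.3208,74,-231,46,-0.5],[0.0853,0.5176,0.3208,106.5,-231,103,-0.5],[0.0853,0.5176,0.3208,106.5,-231,103,-0.5]]'
python3 - <<'E'
from h import *
print(*rel([.49,-.265,.079],down(-.08)))
ps={c:cam(c) for c in("scene","side","wrist")}
im=np.hstack([ps["scene"]["img"][60:260,80:330],ps["wrist"]["img"][0:400:2,::2]])
cv2.imwrite("pics/5.png",cv2.cvtColor(cv2.resize(im,None,fx=1.5,fy=1.5),cv2.COLOR_RGB2BGR))
E
```

```text
time_s: 10.9
tcp_pos: [0.4889, -0.2634, 0.1282]
eef_rot: [-0.125, -3.139, -0.002]
wrist_force: [0.0, -0.1, -1.7]
finger_gap: 0.0457
[ 0.0013 -0.0006  0.0006] [-1.2 -1.5 49.2]
```

View pics/5.png

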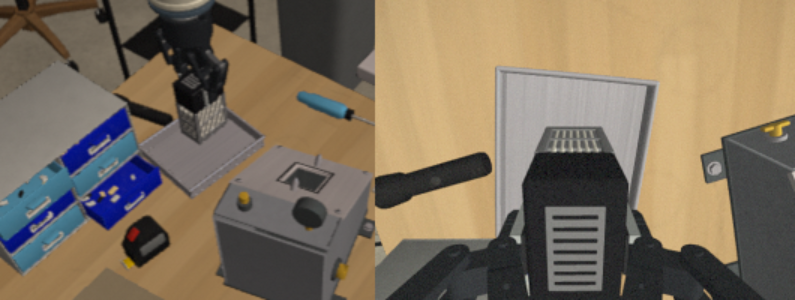

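The cartridge hangs over the middle of the tray. Lowering it now.

```bash
python3 -m crank '[[0,0,0,0,0,25,-0.5],[0,0,0,0,0,40,-0.5],[0,0,0,0,0,45,-0.5],[0,0,0,0,0,47,-0.5]]'; python3 -m crank '[[0,0,0,0,0,1,-0.5],[0,0,0,0,0,2,-0.5]]'
```

```text
time_s: 11.45
tcp_pos: [0.4912, -0.2658, 0.0855]
eef_rot: [0.126, 3.136, -0.003]
wrist_force: [1.0, -0.7, -1.7]
finger_gap: 0.0455
time_s: 11.65
tcp_pos: [0.491, -0.2659, 0.0832]
eef_rot: [0.126, 3.136, -0.003]
wrist_force: [1.1, 1.0, -2.6]
finger_gap: 0.0455
```

```bash
python3 -m crank '[[0,0,0,0,0,1.5,-0.5],[0,0,0,0,0,3,-0.5]]'; python3 -m crank '[[0,0,0,0,0,1,-0.5],[0,0,0,0,0,1.5,-0.5]]'
```

```text
time_s: 11.85
tcp_pos: [0.4906, -0.2657, 0.0794]
eef_rot: [0.126, 3.137, -0.002]
wrist_force: [-0.2, -0.5, -2.9]
finger_gap: 0.0456
time_s: 12.05
tcp_pos: [0.4906, -0.2657, 0.0777]
eef_rot: [0.126, 3.137, -0.001]
wrist_force: [-0.2, 0.7, 7.7]
finger_gap: 0.0453
```

```bash
python3 -m crank '[[0,0,0,0,0,0,-0.3],[0,0,0,0,0,0,0.2],[0,0,0,0,0,0,0.7],[0,0,0,0,0,0,1],[0,0,0,0,0,0,1],[0,0,0,0,0,0,1],[0,0,0,0,0,-25,1],[0,0,0,0,0,-70,1],[0,0,0,0,0,-120,1],[0,0,0,0,0,-170,1]]'
python3 - <<'E'
from h import *
ps={c:cam(c) for c in("scene","side","wrist")}
for n in ("cartridge_center","cover_grip","cover_underside"):
    ob=[]
    for c,p in ps.items():
        r=env.spot_point(p,n)
        if r: print(n,c,np.round(r[0]["position"],1),round(r[0]["p"],2)); ob.append((p,np.array(r[0]["position"])))
    if len(ob)>1: print(*tri(ob))
p=ps["scene"];m=env.cut_out(p,"cover_underside")
q=cv2.convexHull(np.argwhere(m[0]["pixels"])[:,::-1].astype(np.int32)); e=cv2.approxPolyDP(q,5,True)[:,0]
C=[onz(p,u.astype(float),.008)[:2] for u in e];print(np.round(C,3).tolist(),np.mean(C,0))
im=np.hstack([ps["scene"]["img"][60:260,80:330],ps["wrist"]["img"][0:400:2,::2]])
cv2.imwrite("pics/6.png",cv2.cvtColor(cv2.resize(im,None,fx=1.5,fy=1.5),cv2.COLOR_RGB2BGR))
E
```

```text
time_s: 13.05
tcp_pos: [0.4897, -0.2652, 0.2494]
eef_rot: [0.126, 3.138, -0.001]
wrist_force: [1.1, -0.9, -0.8]
finger_gap: 0.0856
cartridge_center scene [213.7 143.1] 0.61
cartridge_center side [327.1 198.2] 0.92
[ 0.49008754 -0.27242764  0.04957363] [np.float64(0.8), np.float64(0.7)]
cover_grip scene [397.5 231.2] 0.86
cover_grip side [366.9 300.6] 0.89
[0.43924065 0.23567191 0.02822762] [np.float64(1.4), np.float64(1.7)]
cover_underside scene [393.6 238.6] 0.6
cover_underside side [364.4 312.3] 0.81
[0.44273599 0.23460271 0.00050443] [np.float64(1.9), np.float64(2.3)]
[[0.391, 0.293], [0.524, 0.255], [0.502, 0.182], [0.367, 0.222]] [0.44602641 0.23821813]
```

View pics/6.png

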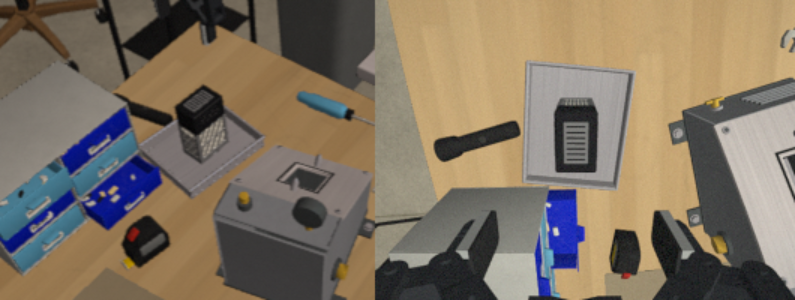

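The cartridge stands upright in the tray: in the wrist half of the picture the head is at (577,145), inside the rim. Next, the cover.

```bash
python3 - <<'E'
from h import *
print(*rel([.443,.237,.20],down(-.283)))
E
```

```text
[-1.000e-04  1.100e-03  2.026e-01] [ 87.2 497.   46.9]
```

```bash
python3 -m crank '[[0,0,0.2,60,250,0,1],[0,0,0.2,60,250,0,1],[0,0,0.2,60,250,0,1],[0,0,0.2,60,250,0,1],[0,0,0.2,60,250,0,1],[0,0,0.203,87,497,0,1],[0,0,0.203,87,497,0,1],[0,0,0.203,87,497,0,1],[0,0,0.203,87,497,0,1],[0,0,0.203,87,497,0,1],[0,0,0.203,87,497,25,1],[0,0,0.203,87,497,47,1]]'
python3 -m crank '[[0,0,0,0,0,0,1],[0,0,0,0,0,0,1]]'
cat > e.py <<'E'
from h import *
w=cam("wrist")
for n,z in (("cover_grip",.032),("cover_underside",0)):
    r=env.spot_point(w,n)
    if r: print(n,np.round(r[0]["position"],1),round(r[0]["p"],2),onz(w,r[0]["position"],z).round(4))
m=env.cut_out(w,"cover_underside")
px=m[0]["pixels"];q=cv2.convexHull(np.argwhere(px)[:,::-1].astype(np.int32)); e=cv2.approxPolyDP(q,6,True)[:,0]
print(e.tolist(),np.round([onz(w,u.astype(float),.008)[:2] for u in e],4).tolist())
save(w,"w7.png")
print(*rel([.443,.237,.20],down(-.283)))
E
python3 e.py
```

```text
time_s: 14.9
tcp_pos: [0.4433, 0.2391, 0.1994]
eef_rot: [0.438, 3.108, 0.0]
wrist_force: [0.8, -0.1, 0.3]
finger_gap: 0.0853
time_s: 15.1
tcp_pos: [0.4434, 0.2367, 0.2004]
eef_rot: [0.444, 3.109, -0.002]
wrist_force: [-0.4, -0.5, 0.1]
finger_gap: 0.0854
cover_grip [265.3 181.7] 0.79 [0.4391 0.2381 0.032 ]
cover_underside [266.5 176.2] 0.56 [0.4419 0.2385 0.    ]
[[314, 102], [303, 244], [225, 242], [226, 100]] [[0.3868, 0.2986], [0.5175, 0.2549], [0.4935, 0.18], [0.3633, 0.2238]]
[ 0.0007  0.0034 -0.0011] [ 1.1 -0.   1.1]
```

View pics/w7.png

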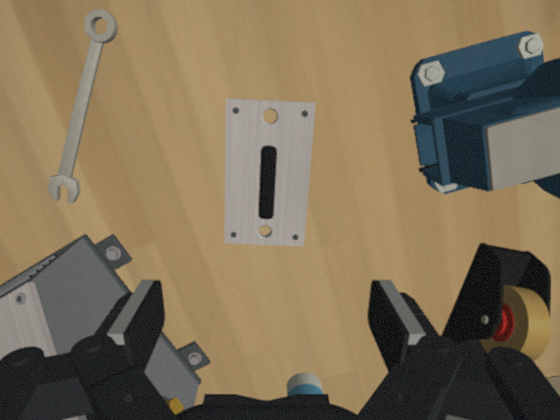

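The view shows the cover with its holes at (270.5,116) and (264.5,231), and the handle spanning (267,147)–(267,219).

```bash
python3 - <<'E'
from h import *
w=cam("wrist");a=onz(w,[270.5,116],.008);b=onz(w,[264.5,231],.008);print(a,b,(a+b)/2,np.linalg.norm(a-b),np.arctan2(*(b-a)[1::-1]))
c=onz(w,[267.5,183],.038);print(c)
m=((a+b)/2*2+c)/3;m[2]=.015;psi=np.arctan2(*(b-a)[1::-1]);print(m,*rel(m,down(psi)))
E
```

```text
[0.38891023 0.25815513 0.008     ] [0.49451717 0.22163245 0.008     ] [0.4417137  0.23989379 0.008     ] 0.11174405100767355 -0.33296042577038204
[0.44056075 0.24019695 0.038     ]
[0.44132938 0.23999484 0.015     ] [0.0007 0.0032 0.0489] [  4.    2.3 186. ]
```

```bash
python3 -m crank '[[0,0.003,0.045,4,2.3,50,1],[0,0.003,0.045,4,2.3,100,0.5],[0,0.003,0.045,4,2.3,140,0.2],[0,0.003,0.045,4,2.3,165,0],[0,0.003,0.045,4,2.3,178,0],[0,0.003,0.045,4,2.3,184,-0.2],[0,0.003,0.045,4,2.3,184,-0.5],[0,0.003,0.045,4,2.3,184,-1],[0,0.003,0.045,4,2.3,184,-1],[0,0.003,0.045,4,2.3,184,-1],[0,0.003,0.045,4,2.3,184,-1]]' 60
```

```text
time_s: 16.45
tcp_pos: [0.441, 0.2402, 0.0169]
eef_rot: [0.514, 3.099, 0.001]
wrist_force: [-0.4, -0.5, 8.8]
finger_gap: 0.0131
```

```bash
python3 -m crank '[[0,0,0,0,0,-5,-1],[0,0,0,0,0,-20,-1],[0,0,0,0,0,-60,-1],[0,0,0,0,0,-110,-1],[0,0,0,0,0,-160,-1]]'
python3 - <<'E'
from h import *
x=np.array([.5418,-.0132,.1499,.2495]);F=frame(x[3])
print(*rel(x[:3]+F@[0,.12,.16],tool(x[3],-1)))
print(env.get_obs()["finger_gap"],x[:3]+F@[0,.12,.16])
E
```

```text
time_s: 16.95
tcp_pos: [0.44, 0.2398, 0.1781]
eef_rot: [-0.513, -3.097, 0.001]
wrist_force: [1.3, 0.4, -3.9]
finger_gap: 0.0125
[-0.1516 -0.5108 -0.5644] [ -45.2 -149.9 -110.3]
0.012463638763717162 [0.43464678 0.08333076 0.28846406]
```

```bash
python3 -m crank '[[-0.1516,-0.5108,-0.5644,-45,-150,-110,-1],[-0.1516,-0.5108,-0.5644,-45,-150,-110,-1],[-0.1516,-0.5108,-0.5644,-45,-150,-110,-1],[-0.1516,-0.5108,-0.5644,-45,-150,-110,-1],[-0.1516,-0.5108,-0.5644,-45,-150,-110,-1],[-0.1516,-0.5108,-0.5644,-45,-150,-110,-1],[-0.1516,-0.5108,-0.5644,-45,-150,-110,-1],[-0.1516,-0.5108,-0.5644,-45,-150,-110,-1]]'
cat > f.py <<'E'
from h import *
import sys
w=cam("wrist");save(w,sys.argv[1],s=1.4)
x=np.array([.5418,-.0132,.1499,.2495]);F=frame(x[3]);o=env.get_obs();T=Rz(o).as_matrix()
for n in("stud_high","stud_low","port","cover_grip","cover_underside"):
    r=env.spot_point(w,n); print(n,[(np.round(q["position"],1).tolist(),round(q["p"],2)) for q in r[:2]], proj(w,x[:3]+F@np.array(OFF[n]))[0].round(1) if n in OFF else "")
P=lambda v: proj(w,np.array(o["tcp_pos"])+T@np.array(v))[0].round(1)
print("plate top corners",[P([a,b,.009]).tolist() for a in(-.07,.07) for b in(-.04,.04)],"holes",P([.056,0,.009]),P([-.056,0,.009]))
print(*rel(x[:3]+F@[0,.12,.16],tool(x[3],-1)))
E
python3 f.py w8.png
```

```text
time_s: 17.75
tcp_pos: [0.4345, 0.0833, 0.286]
eef_rot: [-0.321, 2.602, 0.088]
wrist_force: [0.9, -0.2, -3.0]
finger_gap: 0.0125
stud_high [([129.6, 247.2], 0.9)] [134.3 251. ]
stud_low [([120.0, 126.1], 0.56)] [118.6 126.5]
port [([126.0, 191.7], 0.73)] [126.7 192.1]
cover_grip [([262.6, 299.5], 0.81)] 
cover_underside [] 
plate top corners [[190.8, 389.0], [338.7, 388.9], [167.1, 122.6], [361.7, 122.5]] holes [264.4 156.1] [264.7 369. ]
[ 0.0007  0.0001 -0.0002] [-0.5 -0.5 -2.6]
```

View pics/w8.png

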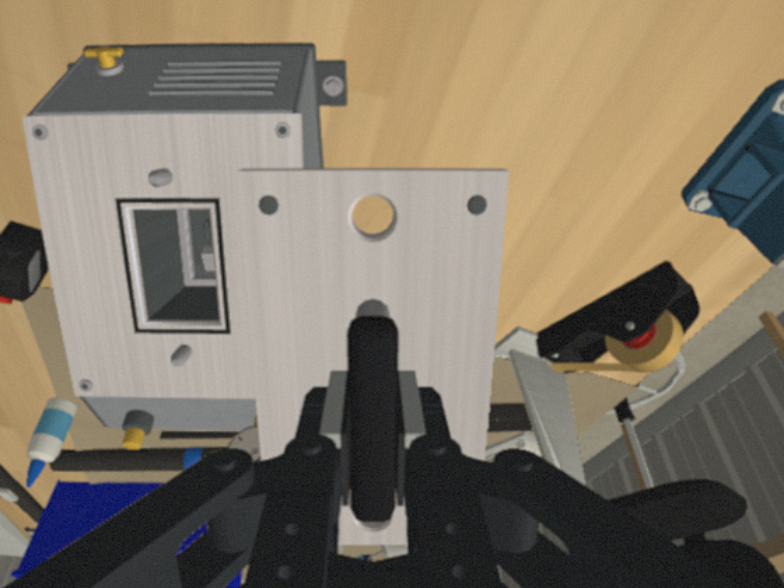

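The picture shows the plate held square, with its near hole at (374,216) in the scaled picture, about 1 mm from where I predicted. The stud feet are at about (165,178) and (184,351), 1–2 mm from prediction. I'll correct for that and go above the studs.

```bash
cat > g.py <<'E'
from h import *
import sys
x=np.array([.5418,-.0132,.1499,.2495]);F=frame(x[3]);h=float(sys.argv[1])
print(*rel(x[:3]+F@[.001,-.0024,h],tool(.244,-1)))
E
python3 g.py .08
```

```text
[0.0034 0.0001 0.0046] [  -1.5 -123.    77.4]
```

```bash
python3 -m crank '[[0.0034,0,0.0046,-1.5,-45,0,-1],[0.0034,0,0.0046,-1.5,-90,0,-1],[0.0034,0,0.0046,-1.5,-123,20,-1],[0.0034,0,0.0046,-1.5,-123,55,-1],[0.0034,0,0.0046,-1.5,-123,77.4,-1],[0.0034,0,0.0046,-1.5,-123,77.4,-1],[0.0034,0,0.0046,-1.5,-123,77.4,-1]]'
python3 g.py .055; python3 - <<'E'
from h import *
w=cam("wrist");d=cam("side")
a=cv2.resize(w["img"][60:360,110:410],(600,600));b=d["img"][110:310,230:430]
im=np.hstack([cv2.resize(w["img"][80:280,160:360],(400,400)),cv2.resize(b,(400,400))])
cv2.imwrite("pics/9.png",cv2.cvtColor(im,cv2.COLOR_RGB2BGR))
E
```

```text
time_s: 18.75
tcp_pos: [0.5041, -0.0252, 0.2197]
eef_rot: [-0.32, 2.601, 0.086]
wrist_force: [-0.4, 0.4, -2.1]
finger_gap: 0.0128
[ 0.0008 -0.0002  0.0003] [-0.3  0.  25.2]
```

View pics/9.png

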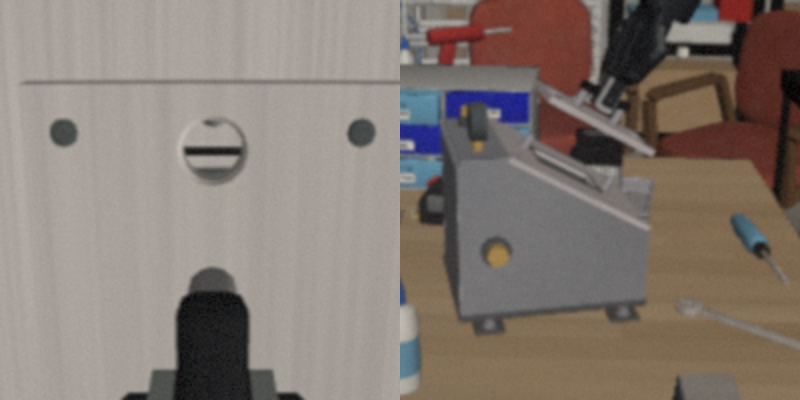

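Seen through the near hole, the lower stud is centred sideways (213 against 214). I'll check the slope direction numerically.

```bash
python3 - <<'E'
from h import *
w=cam("wrist");o=env.get_obs();T=Rz(o).as_matrix()
P=lambda v:(lambda q:((q-[160,80])*2).round(0))(proj(w,np.array(o["tcp_pos"])+T@np.array(v))[0])
for dz in (.009,.012): print("hole c",P([.056,0,dz]),"edges",P([.0625,0,dz])[1],P([.0495,0,dz])[1],"plate edge",P([.07,0,dz])[1])
print("tip c",P([.056,0,.062]),"tip upslope edge",P([.054,0,.062])[1],"shoulder upslope (r5,12mm)",P([.051,0,.068])[1], "foot",P([.051,0,.08])[1],"port edge lower",P([.0365,0,.080])[1])
g=cv2.cvtColor(w["img"],cv2.COLOR_RGB2GRAY).astype(int)
print(g[128:176,267].tolist())
E
```

```text
hole c [208. 150.] edges 119.0 180.0 plate edge 82.0
hole c [208. 148.] edges 117.0 178.0 plate edge 81.0
tip c [208. 117.] tip upslope edge 125.0 shoulder upslope (r5,12mm) 132.0 foot 126.0 port edge lower 173.0
[162, 161, 160, 160, 160, 159, 160, 159, 164, 158, 152, 134, 103, 111, 150, 165, 162, 164, 161, 163, 162, 166, 166, 123, 70, 37, 23, 51, 103, 155, 166, 166, 160, 149, 108, 78, 69, 73, 73, 89, 88, 97, 111, 121, 130, 153, 162, 161]
```

```bash
python3 -m crank '[[0,0,0,2.3,0,20,-1],[0,0,0,2.3,0,32,-1],[0,0,0,2.3,0,35,-1],[0,0,0,2.3,0,35,-1]]'
python3 - <<'E'
from h import *
w=cam("wrist");o=env.get_obs();T=Rz(o).as_matrix()
P=lambda v:proj(w,np.array(o["tcp_pos"])+T@np.array(v))[0].round(1)
for dz in (.009,.012): print("hole c",P([.056,0,dz]),"edges",P([.0625,0,dz])[1],P([.0495,0,dz])[1])
print("tip c",P([.056,0,.027]),"edges",P([.058,0,.027])[1],P([.054,0,.027])[1],"shoulder",P([.061,0,.033])[1],P([.051,0,.033])[1],"frame",P([.0415,0,.045])[1])
g=cv2.cvtColor(w["img"],cv2.COLOR_RGB2GRAY).astype(int)
print(g[134:178:2,248:288:2])
save(w,"10.png",(220,110,320,210),5)
E
python3 g.py .045
```

```text
time_s: 19.3
tcp_pos: [0.5194, -0.0218, 0.1889]
eef_rot: [-0.319, 2.6, 0.085]
wrist_force: [0.4, -0.1, -2.7]
finger_gap: 0.013
hole c [264. 155.] edges 139.4 170.2
hole c [264.  153.7] edges 138.4 168.7
tip c [264.1 148.3] edges 144.0 152.6 shoulder 136.0 156.7 frame 170.6
[[160 157 159 159 161 165 157 156 157 157 154 153 158 160 159 156 155 156
  156 156]
 [158 160 161 158 164 157 158 159 159 156 157 156 164 161 162 157 159 154
  158 157]
 [157 161 158 162 162 159 159 158 152 144 144 145 148 157 161 155 160 155
  156 153]
 [159 157 160 165 162 168 138 107  97  90 101 107 120 132 147 156 157 159
  158 153]
 [157 157 160 170 174 128  71  74  73  80  81  89 100 109 114 141 157 156
  157 153]
 [158 159 176 178 162 106  72  75  82  99 109 109 108 117 115 108 138 159
  156 158]
 [156 167 181 164 159  95  70  71 112 131 130 129 124 127 127 125 107 151
  155 155]
 [158 182 173 161 158 104  62  79 124 128 128 124 132 135 134 149 115 123
  157 158]
 [160 182 169 163 164 131  65  74 120 130 131 124 131 134 136 163 135 107
  157 154]
 [166 181 158 163 164 154  85  60  92 125 127 126 129 130 143
[... 387 characters left out ...]
64 160 163 161 161 160 160 162 166 137  88  96 137
  160 154]
 [164 164 170 144 108 138 159 166 159 161 155 161 153 115  88  97 110 150
  153 152]
 [160 158 161 163 126  94 105 130 138 145 134 118  88  85  97 106 142 159
  156 154]
 [162 159 161 155 154 134 101  89  85  85  81  82  90 105 113 142 154 156
  154 154]
 [163 154 154 161 157 145 134 126 112 109 107  98 107 120 145 158 161 156
  155 154]
 [161 161 158 162 161 157 155 146 132 127 131 141 155 164 160 157 157 156
  153 155]
 [162 156 157 157 161 160 157 158 157 156 158 159 161 163 163 155 156 157
  156 151]
 [160 156 159 160 157 160 159 158 158 158 157 158 153 161 162 159 154 160
  156 156]]
[-0.0007  0.0017  0.0005] [-2.1  0.5  0.9]
```

The stud outline sits within about 1 mm of the hole centre in both directions. Lowering in steps while watching the force.

```bash
python3 -m crank '[[0,0,0,0,0.5,4,-1],[0,0,0,0,0.5,8,-1],[0,0,0,0,0.5,12,-1]]'; python3 -m crank '[[0,0,0,0,0,2,-1],[0,0,0,0,0,4,-1],[0,0,0,0,0,6,-1]]'; python3 g.py .019
```

```text
time_s: 19.65
tcp_pos: [0.5253, -0.0201, 0.178]
eef_rot: [-0.319, 2.6, 0.084]
wrist_force: [-0.3, 0.4, -2.1]
finger_gap: 0.0126
time_s: 19.95
tcp_pos: [0.528, -0.0193, 0.1726]
eef_rot: [-0.319, 2.6, 0.085]
wrist_force: [-0.0, 0.2, -1.7]
finger_gap: 0.0125
[-0.0006  0.0009  0.    ] [-2.5  0.2  8.1]
```

```bash
python3 -m crank '[[0,0,0,0,0,2,-1],[0,0,0,0,0,4,-1]]'; python3 -m crank '[[0,0,0,0,0,1.5,-1],[0,0,0,0,0,3,-1]]'
```

```text
time_s: 20.15
tcp_pos: [0.53, -0.0189, 0.1693]
eef_rot: [-0.319, 2.6, 0.085]
wrist_force: [-0.4, 0.5, -3.1]
finger_gap: 0.0127
time_s: 20.35
tcp_pos: [0.5314, -0.0185, 0.1667]
eef_rot: [-0.319, 2.6, 0.085]
wrist_force: [0.0, -0.3, -2.5]
finger_gap: 0.0125
```

```bash
python3 g.py .019
```

```text
[-0.0006  0.001   0.    ] [-2.5  0.2  1.2]
```

```bash
python3 -m crank '[[0,0,0,0,0,0.8,-1],[0,0,0,0,0,1.5,-1]]'; python3 -m crank '[[0,0,0,0,0,0.6,-1],[0,0,0,0,0,1.2,-1]]'
```

```text
time_s: 20.55
tcp_pos: [0.5321, -0.0183, 0.1654]
eef_rot: [-0.319, 2.6, 0.085]
wrist_force: [0.1, 0.8, -2.5]
finger_gap: 0.0125
time_s: 20.75
tcp_pos: [0.5327, -0.0182, 0.1644]
eef_rot: [-0.319, 2.6, 0.085]
wrist_force: [0.2, 0.1, -2.7]
finger_gap: 0.0129
```

```bash
python3 -m crank '[[0,0,0,0,0,0.6,-1],[0,0,0,0,0,1.2,-1]]'; python3 -m crank '[[0,0,0,0,0,0.5,-1],[0,0,0,0,0,1,-1]]'; python3 g.py .019
```

```text
time_s: 20.95
tcp_pos: [0.5329, -0.018, 0.1641]
eef_rot: [-0.319, 2.599, 0.084]
wrist_force: [-28.6, -6.0, 41.9]
finger_gap: 0.0125
time_s: 21.15
tcp_pos: [0.533, -0.018, 0.164]
eef_rot: [-0.318, 2.598, 0.083]
wrist_force: [-46.4, -10.9, 66.8]
finger_gap: 0.0128
[-0.0017  0.0028  0.0003] [-2.4  0.1 -1.9]
```

The plate makes firm contact at 17 mm, the seated height. I'll relieve the force, release and back off along the normal.

```bash
python3 -m crank '[[0,0,0,0,0,-1,-1],[0,0,0,0,0,-1.5,-1],[0,0,0,0,0,-1.5,-0.8],[0,0,0,0,0,-1.5,-0.5],[0,0,0,0,0,-1.5,-0.3],[0,0,0,0,0,-1.5,-0.3],[0,0,0,0,0,-20,-0.3],[0,0,0,0,0,-50,-0.3],[0,0,0,0,0,-90,0],[0,0,0,0,0,-130,0],[0,0,0,0,0,-150,0]]'
python3 - <<'E'
from h import *
w=cam("wrist");s=cam("scene");d=cam("side")
x=np.array([.5418,-.0132,.1499,.2495]);F=frame(x[3]);x[:3]+=F@[-.0015,-.002,0]
print("port now at",x[:3])
for n,q in(("cover_grip",[0,0,.032]),("cover_underside",[0,0,0])):
    ob=[]
    for p,c in((w,"w"),(s,"s"),(d,"d")):
        r=env.spot_point(p,n); print(n,c,[(np.round(k["position"],1).tolist(),round(k["p"],2)) for k in r[:1]],proj(p,x[:3]+F@np.array(q))[0].round(1))
        if r: ob.append((p,np.array(r[0]["position"])))
    if len(ob)>1: X,e=tri(ob); print(" in port axes mm",(F.T@(X-x[:3])*1000).round(1),e)
for n in("cartridge_center","glue_bottle","tape_measure"):
    ob=[(p,np.array(r[0]["position"])) for p in(s,d) for r in[env.spot_point(p,n)] if r]
    if len(ob)>1: print(n,*tri(ob))
im=np.hstack([w["img"][20:420],d["img"][100:300,150:430].repeat(2,0).repeat(2,1)[:, :560]])
cv2.imwrite("pics/11.png",cv2.cvtColor(cv2.resize(im,(800,286)),cv2.COLOR_RGB2BGR))
E
```

```text
time_s: 22.25
tcp_pos: [0.4601, -0.0364, 0.2948]
eef_rot: [-0.319, 2.598, 0.082]
wrist_force: [0.1, -0.2, 0.6]
finger_gap: 0.0426
port now at [ 0.54103502 -0.01545883  0.14915   ]
cover_grip w [] [266.1 196.2]
cover_grip s [([287.4, 164.3], 0.97)] [287.2 162.9]
cover_grip d [([320.1, 181.0], 0.82)] [318.6 182.8]
 in port axes mm [ 1.2  1.6 33.9] [np.float64(1.9), np.float64(1.8)]
cover_underside w [([263.5, 185.7], 0.64)] [266.2 185.9]
cover_underside s [([282.7, 178.6], 0.61)] [284.5 176.6]
cover_underside d [([313.5, 193.9], 0.69)] [311.6 194.7]
 in port axes mm [-1.  -2.4 -0.8] [np.float64(1.1), np.float64(2.2), np.float64(2.2)]
glue_bottle [ 0.70257322  0.20162345 -0.00599675] [np.float64(0.9), np.float64(0.9)]
tape_measure [ 0.70827493 -0.20586036  0.00294792] [np.float64(3.7), np.float64(3.1)]
```

View pics/11.png

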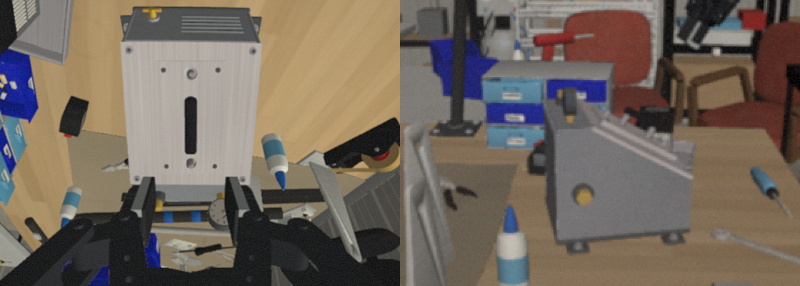

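The cover lies flat and square on the face with a stud showing in each hole, at (192,73) and (190,163). The bottle and tape measure haven't moved. Handing in.

```bash
python3 - <<'E'
from h import *
for c in("scene","side"):
    p=cam(c);r=env.spot_point(p,"cartridge_center");print(c,[(q["position"],round(q["p"],2)) for q in r[:1]],proj(p,[.490,-.268,.06])[0])
print(env.get_obs()["wrist_force"],env.get_obs()["time_s"]); print(env.finish_job())
E
```

```text
scene [([213.4, 138.3], 0.56)] [214.33132886 141.81430087]
side [([328.2, 197.2], 0.88)] [327.87498584 194.90035067]
[ 0.53379483  0.31667751 -0.65994704] 23.2
the job is handed in; nothing more can be done
None
```

I did the whole job in the order asked and handed it in at 23.2 s. I pressed the cartridge in until the catch freed it, pulled it out and stood it upright in the drip tray. I then lowered the cover plate over both studs onto the face.

**Force doubt:** while pressing the cartridge in, I ran it against its stop. The wrist force read about 119.8 N at the end of that move, just under the 120 N limit. I only see the reading at the end of each move, so a brief peak above 120 N can't be ruled out. Seating the cover also pressed fairly hard, about 82 N at the wrist, through the fingers.

**Last checks:**
- **Cover:** it lies flat and square, with a stud showing in each hole. It met the face at the expected height, and the camera position agrees with the port to about 2–3 mm, which is as fine as the cameras resolve.
- **Cartridge:** it was upright inside the tray rim when I placed it. The last two camera checks put it within about 4 pixels of that spot.
- **Bottle and tape measure:** the bottle reads within about 4 mm of where it started. The tape measure's height reads about 12 mm different, but that detection was poor. Sideways it is within about 2 mm, and the pictures show it standing where it was.
- **Robot:** it was clear of everything, with the wrist force near zero.

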